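# Swing a forked bar about a post to the preset angle stop

## Robot

A 7-joint arm with a two-finger parallel gripper is mounted at the origin on a cart in front of the work surface, level with it; the furniture and walls round the work are solid. World frame = base frame: x ahead of the robot, y to its left, z up, the work surface at z = 0. Lengths are in m, angles in rad, forces in N, time in s.
With the tool pointing down it reaches from about 0.425 to 0.875 m from the base axis. Payload 8.4 kg.
Tool frame: the origin (TCP) lies at the very end of the fingers, on their centre line; the grasp point (between the pads) lies 19 mm behind it (ctrl.grasp_offset is the distance from the TCP to the grasp point, in m); z points along the fingers, y is the line along which they close (so a half turn about z gives the same grasp; the last joint's range is limited). The gripper opens to 85 mm and grips with 20 to 120 N. Pads are 22 mm wide; open, the fingers measure 114 mm over their backs; the gripper's body (76 mm by 85 mm) begins 54 mm behind the grasp point. The pads swing forward as they close: fully open they stand 13 mm farther back than shut.
Start: joints at [-1.437, 0.333, 0.04, 1.465, -0.013, 1.343, -0.059], TCP at [0.15, 0.632, 0.231] pointing down, gripper open.
Joint ranges: [-2.58, 2.58], [-0.38, 2.09], [-1.3, 1.39], [0.25, 2.4], [-1.5, 4.64], [0.08, 2.09], [-2.65, 2.65]. Speed limits (rad/s): [2.22, 2.22, 2.79, 2.79, 3.14, 3.14, 3.14].

## Interface

Orientations are given as a unit quaternion [w, x, y, z].
In Python, from bench import monitor, cams, job_done, ctrl gives the robot as it stands.
- The arm moves only by the tool arm_command, never from a script. Its arguments are lists of equal length, an entry for each row: "delta_pos": the shift along the tool's x, y, z each as a share of 0.25 m, from -1 to 1, a list of three; "dr": the turn, a rotation vector about the tool's x, y, z each as a share of pi rad, from -1 to 1, a list of three; "claw": the closure, from -1 (fully open) to 1 (shut). A call has exactly 5 rows; each row is the pose to reach, as a shift and turn from the pose commanded when the call began, along the tool's axes at that moment, turning the shorter way round; what a row does not reach only later rows make up. A row lasts 1/10 s, in which the tool goes at most 50 mm and 8.59 degrees, less where a joint would pass 70% of its speed; a pose out of reach is approached as far as the arm can. A call with a number of a shift or a turn outside -1 to 1 is refused whole. A call with a gripper value outside its range is refused whole. The fingers move at their own pace and stop on an object; "grip_force" is the grip in N (left out, the last holds). Time passes only in rows, so rows that repeat a pose let the fingers close, or fill a call up. It gives the time, the measured TCP pose, the force, the opening and the grip force at its end, in the units of the state.
- monitor.read_state(): the state, without advancing time (a new reading comes with each control period).
- cams.snapshot(name): name is "scene" or "top" or "wrist"; returns the picture (384x512x3 uint8, red, green, blue); there is no depth.
- cams.camera_info(name): a dict with "mtx" (3x3 intrinsics, pixels), "origin" and "orientation" of the camera in the world. Camera axes: x right, y up, looking along -z (the intrinsics and any distortion apply to the point x, -y, -z); pixel columns grow to the right and rows downward; lengths in m; the calibration is good to about 2 mm. A picture is of the moment at which its call begins: read the wrist's pose just before it. camera_info takes no time and is no camera call; for the wrist camera it gives the pose at the moment of the call.
- job_done(): hands the job in; it is judged then, once.
The state is a dict: "time": time; "joints": joint angles; "qvel": joint speeds; "joint_efforts": joint torques, N m; "tool_pos": TCP position; "eef_rot": TCP orientation; "force": force on the tool from outside, world axes, zero at the start; "wrist_torque": the same for the moment, N m; "opening": opening from 0.0 (shut) to 1.0 (fully open); "grasp_force": force on a finger pad.
Only numpy, scipy, OpenCV 4.12 (cv2) and the standard library are available. Lean on these libraries where they do the work, as an engineer would, in place of code of your own. Each camera call takes 0.05 s, during which the arm holds its last target. There are 200 camera calls.

## Task

On the dark angle-setting plate, slide the aluminium bar's forked end home onto the upright post, then, keeping it on the post, swing the bar round until its tongue has passed the sprung roller and rests against the stop, held there by the roller. The stop is clamped at an angle that you must find by feel: press gently (never 45 N in all between the bar and the fixture, nor 40 N of the gripper on it), leave the other things where they are, and let go at the end.

Things in the scene. Friction and masses are not known exactly. Their poses are not given: they have to be found in the camera images.
- jig: Dark steel angle-setting plate, 230 x 180 x 10 mm, fixed to the desk; a round post near one end, an aluminium L-shaped carriage (24 mm high, screws to 28 mm above the plate) on an arc at the other. Origin: centre of the underside. x runs from the post end to the carriage end, y the way the bar is swung into line, z up; its top is at z = 10 mm.
- post (a point): Axis of the fixed upright steel post (12 mm diameter, 32 mm high above the plate), at 11 mm above the plate's top (half the bar's height). In the plate's frame at x = -70, y = 45 mm.
- stop_mid (a point): Middle setting of the stop (the carriage's arm; its face looks to plate -y): where the +y side of the tongue would rest, 11 mm above the plate, plate x = 54, y = 52 mm, the bar then along the plate's x. The carriage, stop and roller together, is clamped 0.17 rad beyond to 0.23 rad short of this round the post; the setting is not reported. It does not yield.
- roller_mid (a point): Middle setting of the roller's axis, 11 mm above the plate (plate x = 65.5, y = 33.3 mm). The roller (upright axis, 12 mm diameter) springs out of the carriage towards the post and stands 4.5 mm across the path of the tongue's end. With the fork home on the post the tongue's end clears the roller's housing by 6 mm.
- bar_mid (a point): Centre of the loose aluminium bar, half-way up: 140 long, 22 mm high, 0.18 to 0.35 kg, flat on the plate, x from fork to tongue. 26 mm wide from x = -58 to +50, tongue 14 mm wide up to x = +70. Starts swung 0.65 to 0.85 rad off the plate's x, tongue to -y, fork 15 to 40 mm short of the post. Best gripped across the 26 mm between x = 0 and +30 mm.
- fork (a point): Seat of the fork, bar x = -64 mm, half-way up: the post's axis is here when the post touches the bottom of the fork's slot. The slot is open to the end at x = -70 mm; it is 13 mm wide at the bottom (x = -58 mm) and flares to 18 mm at the mouth.
- tongue (a point): Point on the tongue's centre line, bar x = +60 mm, half-way up.
- catch (a joint): How far the roller is pushed back, m: 0 fully out, 0.003 to 0.005 while the tongue's end rides over it, below 0.002 when it has sprung out behind the tongue's -y side and holds it against the stop. Spring 4 N plus 400 N/m; pushing the tongue over it takes about 6 to 12 N sideways at the tongue.
- test_block: Bystander: round steel test block, 64 mm diameter, 12 mm high, on the desk left of the plate; origin under its centre.
- sample_on_plate: Bystander: round mounted specimen, 30 mm diameter, 19 mm high, on the plate's corner at the post end, about plate x = -92, y = -66 mm; origin under its centre.
- paste: Bystander: round tin, 55 mm diameter, 22 mm high, on the desk further left; origin under its centre.
- mount: Bystander: round mounted specimen, 30 mm diameter, 16 mm high, on the desk further left; origin under its centre.

How it is judged:
On the way, in this order (a step that is already met when the one before it is completed fails the run):
1. the fork is home on the post (seat within 3 mm of the post's axis) while the bar is still swung out (horizontal distance between fork and post below 0.003 m and y of tongue in the frame of jig below -0.008 m), for 0.1 s.
2. the tongue has pushed the roller in by more than 2.5 mm, the fork still on the post (within 4.5 mm) (horizontal distance between fork and post below 0.0045 m and value of joint catch above 0.0025 m), for 0.02 s.
At the end, for the whole second after the job is handed in: The bar lies flat on the plate, released, the fork's seat within 3 mm of the post's axis, the roller sprung out again behind the tongue (pushed in less than 2.7 mm) and clamping the bar against stop and post (more than 9 N in all between bar and fixture, of which its weight is 1.8 to 3.4 N) (horizontal distance between fork and post below 0.003 m and contact force between bar and jig above 9 N and value of joint catch below 0.0027 m and angle between bar_mid's own z axis and vertical below 0.05 rad and z of bar_mid in the frame of jig below 0.024 m and contact force between bar and the fingers below 0.1 N); the robot touches nothing.
It fails at once if 45 N or more in all between the bar and the plate with its post, catch and stop (contact force between bar and jig above 45 N).
It fails at once if 40 N or more between the robot and the plate with its post, catch and stop (contact force between the arm and jig above 40 N).
It fails at once if a bystander moved more than 20 mm (distance of any of test_block, sample_on_plate, paste, mount from where it was at the start of the episode above 0.02 m).
It also fails if it takes over 72 s, if anything falls off the work surface, if the arm or the gripper's body presses on something with over 40 N, if the wrist force passes 120 N, or if a joint passes its speed limit or range.

## Working session

There is one attempt and no reset: what is moved stays moved. The work goes in short steps, Python scripts to look and compute and a tool call to move; the robot and the scene stay as the last step left them, time stands still between calls to the robot, and variables do not carry over. Pictures are saved under pics/ and viewed, at most 10 in all, crops included, and the job is handed in when it is done.

Besides the shell and the picture viewer there is one more tool, called in YAML: its name, and indented under it one key for each argument. arm_command: Moves the arm, as the interface text tells. Shift numbers are shares of 0.25 m and turn numbers shares of pi rad, none past 1 either way. Its arguments: {"type":"object","properties":{"delta_pos":{"type":"array"},"dr":{"type":"array"},"claw":{"type":"array"},"grip_force":{"type":"number"}},"required":["delta_pos","dr","claw"]}

```bash
mkdir -p pics; ls
python3 - <<'E'
from bench import monitor,cams,ctrl
import cv2
s=monitor.read_state();print(s, ctrl.grasp_offset)
for n in("scene","top","wrist"):
    i=cams.camera_info(n);print(n,i)
a=cams.snapshot("scene");b=cams.snapshot("top")
for n,p in(("scene",a),("top",b)):cv2.imwrite(f"pics/{n}0.png",p[...,::-1])
E
```

```text
pics
{'time': 0.0, 'joints': array([-1.4371839 ,  0.33393298,  0.03983973,  1.46630728, -0.01339665,
        1.34329115, -0.05849184]), 'qvel': array([-0.00158538,  0.00145763,  0.00225575, -0.00015481, -0.00027072,
       -0.00021506,  0.00174898]), 'joint_efforts': array([ 1.04652743e-03, -6.58567572e+01,  1.36629045e+00, -4.05564702e+01,
        1.69620558e-02,  1.25793970e-02,  2.09042997e-05]), 'tool_pos': array([0.14986571, 0.63200281, 0.2303889 ]), 'eef_rot': array([-4.41777510e-05,  1.16131829e-01,  9.93233456e-01, -8.35416295e-04]), 'force': array([0.4414452 , 0.07442573, 0.72394985]), 'wrist_torque': array([ 0.02655106,  0.05349564, -0.0117996 ]), 'grasp_force': 0.0, 'opening': 0.997755347815527} 0.0187
scene {'mtx': array([[436.16905732,   0.        , 255.25399114],
       [  0.        , 436.16905732, 196.27013482],
       [  0.        ,   0.        ,   1.        ]]), 'origin': array([0.11114215, 0.46127463, 0.52576823]), 'orientation': array([-0.26008821, -0.12622125,  0.45516082,  0.84217038])}
top {'mtx': array([[373.422665  ,   0.        , 252.22824456],
       [  0.        , 373.422665  , 189.20721203],
       [  0.        ,   0.        ,   1.        ]]), 'origin': array([ 0.31777002, -0.11202018,  0.87095585]), 'orientation': array([ 0.70789619,  0.07873938, -0.07407618, -0.69799414])}
wrist {'mtx': array([[269.59972846,   0.        , 253.13268717],
       [  0.        , 269.59972846, 193.27894226],
       [  0.        ,   0.        ,   1.        ]]), 'origin': array([0.07966715, 0.64895358, 0.37216215]), 'orientation': array([ 0.77593677, -0.11333363, -0.08879117,  0.61416101])}
```

View pics/scene0.png

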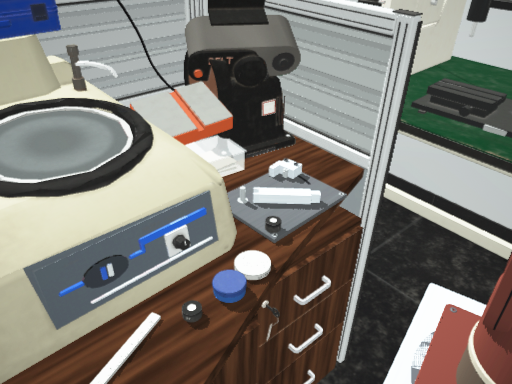

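View pics/top0.png

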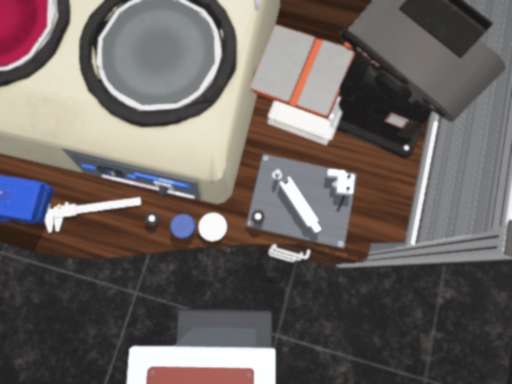

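Top view: plate corners about (265,155),(355,175),(342,250),(247,232); post (277,174), bar from (283,181) to (317,230), carriage (342,180). The scene view agrees, with the tongue pointing to the near side.

```bash
cat > h.py <<'E'
import numpy as np,cv2
from scipy.spatial.transform import Rotation as R
from bench import monitor,cams,ctrl
def ray(info,uv,z):
    M=info["mtx"];q=np.array(info["orientation"]);r=R.from_quat(q[[1,2,3,0]])
    uv=np.atleast_2d(np.array(uv,float))
    d=np.c_[(uv[:,0]-M[0,2])/M[0,0],-(uv[:,1]-M[1,2])/M[1,1],-np.ones(len(uv))]
    d=r.apply(d);o=np.array(info["origin"]);return o+d*((z-o[2])/d[:,2])[:,None]
def tool():
    s=monitor.read_state();q=np.array(s["eef_rot"]);return s,np.array(s["tool_pos"]),R.from_quat(q[[1,2,3,0]])
E
python3 - <<'E'
from h import *
i=cams.camera_info("top")
print(ray(i,[(265,155),(355,175),(342,250),(247,232)],.01))
print(ray(i,[(277,172)],.042),ray(i,[(283,181),(317,230)],.032))
print(ray(i,[(258,216)],.029))
s,p,r=tool();print(r.as_matrix())
c=cams.camera_info("wrist");q=c["orientation"];rc=R.from_quat(np.array(q)[[1,2,3,0]])
print("cam in tool",r.inv().apply(c["origin"]-p),(r.inv()*rc).as_matrix())
im=cv2.imread("pics/top0.png")[140:265,230:370];cv2.imwrite("pics/topc.png",cv2.resize(im,None,fx=5,fy=4.75,interpolation=cv2.INTER_CUBIC))
E
```

```text
[[ 0.59190529 -0.13443538  0.01      ]
 [ 0.54500886 -0.34869922  0.01      ]
 [ 0.36820612 -0.31132022  0.01      ]
 [ 0.40607054 -0.09434438  0.01      ]]
[[ 0.54129659 -0.16143851  0.042     ]] [[ 0.52266413 -0.17590087  0.032     ]
 [ 0.41051473 -0.25182783  0.032     ]]
[[ 0.44078512 -0.11909198  0.029     ]]
[[-9.73035603e-01  2.30654834e-01 -2.51879927e-04]
 [ 2.30654949e-01  9.73034452e-01 -1.49972794e-03]
 [-1.00831651e-04 -1.51738603e-03 -9.99998844e-01]]
cam in tool [ 7.21863074e-02  6.51162473e-05 -1.41790629e-01] [[ 8.31718206e-04  9.58575691e-01  2.84836711e-01]
 [ 9.99999619e-01 -7.21470519e-04 -4.91979377e-04]
 [-2.66098182e-04  2.84837012e-01 -9.58575926e-01]]
```

```bash
cat >> h.py <<'E'
def go(goal,yaw=None):
    "print shares to reach world goal with tool-x yaw (deg), tool down, from the present pose"
    s,p,r=tool();d=r.inv().apply(np.array(goal)-p)/.25
    print("delta",d.round(4))
    if yaw is not None:
        y=np.radians(yaw);T=R.from_matrix(np.c_[[np.cos(y),np.sin(y),0],[np.sin(y),-np.cos(y),0],[0,0,-1]])
        print("dr",((r.inv()*T).as_rotvec()/np.pi).round(4))
def tri(i1,u1,i2,u2):
    a=ray(i1,u1,0)[0];b=ray(i2,u2,0)[0];o1=np.array(i1["origin"]);o2=np.array(i2["origin"])
    d1=a-o1;d2=b-o2;t=np.linalg.lstsq(np.c_[d1,-d2],o2-o1,rcond=None)[0]
    return (o1+t[0]*d1+o2+t[1]*d2)/2
E
python3 - <<'E'
from h import *
S=cams.camera_info("scene");T=cams.camera_info("top")
print("bowl",tri(S,(50,143),T,(160,47)),"machine corner",tri(S,(232,240),T,(222,197)),"post",tri(S,(241,187),T,(277,172)))
go((.36,.45,.40),100)
E
```

```text
bowl [0.77011866 0.08987613 0.17851384] machine corner [ 0.48240914 -0.03652281  0.01742246] post [ 0.54268186 -0.16040653  0.04406143]
delta [-0.9859 -0.5157 -0.6772]
dr [-4.000e-04  3.000e-04  3.704e-01]
```

arm_command:
  delta_pos:
    - [-0.2,-0.1,-0.14]
    - [-0.36,-0.2,-0.27]
    - [-0.52,-0.3,-0.4]
    - [-0.7,-0.4,-0.52]
    - [-0.82,-0.44,-0.6]
  dr:
    - [0,0,0.04]
    - [0,0,0.08]
    - [0,0,0.12]
    - [0,0,0.16]
    - [0,0,0.2]
  claw: [-1,-1,-1,-1,-1]

```text
time: 0.6
tool_pos: [0.3067, 0.4905, 0.3679]
eef_rot: [-0.0, 0.42, 0.908, -0.0]
force: [-0.1, 0.9, -0.0]
opening: 1.001
grasp_force: 0.0
```

Run:
```python
from h import *
s,p,r=tool();print(p,s["joints"].round(2));go((.46,.2,.38),100);go((.46,-.05,.38),60)
```

```text
[0.30665452 0.49051932 0.36791421] [-1.28  0.15  0.22  1.42 -0.03  1.57 -0.36]
delta [-1.2826 -0.2856 -0.0485]
dr [-1.000e-04 -0.000e+00  1.688e-01]
delta [-2.0444 -0.9334 -0.0484]
dr [-1.00e-04  0.00e+00  3.91e-01]
```

arm_command:
  delta_pos:
    - [-0.18,-0.05,-0.01]
    - [-0.36,-0.1,-0.02]
    - [-0.55,-0.15,-0.03]
    - [-0.73,-0.2,-0.04]
    - [-0.92,-0.22,-0.05]
  dr:
    - [0,0,0.04]
    - [0,0,0.08]
    - [0,0,0.12]
    - [0,0,0.16]
    - [0,0,0.19]
  claw: [-1,-1,-1,-1,-1]

```text
time: 1.1
tool_pos: [0.4141, 0.2798, 0.3796]
eef_rot: [-0.0, 0.668, 0.744, 0.0]
force: [0.3, 0.6, -0.4]
opening: 0.998
grasp_force: 0.0
```

Run:
```python
from h import *
s,p,r=tool();print(p,s["joints"].round(2));go((.46,.03,.38),65);go((.49,-.2,.28),34)
```

```text
[0.41408106 0.27984832 0.37956996] [-1.1  -0.03  0.41  1.58  0.01  1.59 -0.58]
delta [-1.0134  0.0747 -0.0024]
dr [-0.0002 -0.0002  0.1733]
delta [-1.9412  0.0947  0.3969]
dr [-2.000e-04 -1.000e-04  3.456e-01]
```

arm_command:
  delta_pos:
    - [-0.2,0.01,0]
    - [-0.4,0.03,0]
    - [-0.6,0.04,0]
    - [-0.8,0.06,0]
    - [-1,0.07,0]
  dr:
    - [0,0,0.04]
    - [0,0,0.08]
    - [0,0,0.12]
    - [0,0,0.15]
    - [0,0,0.17]
  claw: [-1,-1,-1,-1,-1]

```text
time: 1.6
tool_pos: [0.4593, 0.0339, 0.3792]
eef_rot: [-0.0, 0.84, 0.542, 0.0]
force: [1.4, 0.3, 0.1]
opening: 0.998
grasp_force: 0.0
```

Run:
```python
from h import *
s,p,r=tool();print(p,s["joints"].round(2));go((.45,-.19,.25),34)
```

```text
[0.45929816 0.03389749 0.37924756] [-0.88 -0.16  0.62  1.67  0.09  1.6  -0.68]
delta [-0.8314  0.3356  0.5167]
dr [-1.000e-04 -1.000e-04  1.758e-01]
```

arm_command:
  delta_pos:
    - [-0.17,0.07,0.1]
    - [-0.34,0.14,0.2]
    - [-0.5,0.2,0.3]
    - [-0.67,0.27,0.4]
    - [-0.83,0.33,0.5]
  dr:
    - [0,0,0.04]
    - [0,0,0.08]
    - [0,0,0.12]
    - [0,0,0.15]
    - [0,0,0.176]
  claw: [-1,-1,-1,-1,-1]

```text
time: 2.1
tool_pos: [0.4495, -0.1837, 0.2566]
eef_rot: [-0.0, 0.956, 0.292, 0.001]
force: [1.7, -0.3, -0.4]
opening: 1.0
grasp_force: 0.0
```

arm_command:
  delta_pos:
    - [0,0,0]
    - [0,0,0]
    - [0,0,0]
    - [0,0,0]
    - [0,0,0]
  dr:
    - [0,0,0]
    - [0,0,0]
    - [0,0,0]
    - [0,0,0]
    - [0,0,0]
  claw: [-0.3,-0.3,-0.3,-0.3,-0.3]

```text
time: 2.6
tool_pos: [0.4506, -0.1809, 0.2578]
eef_rot: [0.0, 0.956, 0.295, 0.0]
force: [0.2, 0.6, -0.5]
opening: 0.65
grasp_force: 0.0
```

Run:
```python
from h import *
import json
s,p,r=tool();print(p,s["joints"].round(2),s["opening"])
i=cams.camera_info("wrist");a=cams.snapshot("wrist");cv2.imwrite("pics/w1.png",a[...,::-1])
json.dump({k:np.array(v).tolist() for k,v in i.items()},open("w1.json","w"))
```

```text
[ 0.45064525 -0.18094192  0.25777642] [-0.66 -0.09  0.92  1.85  0.07  1.35 -0.74] 0.649672562950121
```

View pics/w1.png

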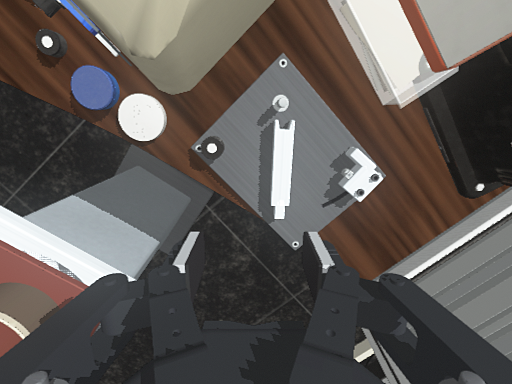

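Wrist view: plate corners (283,53),(383,176),(296,249),(192,148); post (281,103); bar from fork (285,122) to tongue (278,217); carriage (360,175); sample at (211,148).

Run:
```python
from h import *
import json
i=json.load(open("w1.json"));i={k:np.array(v) for k,v in i.items()}
a=cv2.imread("pics/w1.png");g=cv2.cvtColor(a,cv2.COLOR_BGR2GRAY)
pl=ray(i,[(283,53),(383,176),(296,249),(192,148)],.01);print(pl.round(4),[np.linalg.norm(pl[k]-pl[(k+1)%4]).round(4) for k in range(4)])
m=((g>170)*255).astype(np.uint8)
n,l,st,c=cv2.connectedComponentsWithStats(m)
for k in range(1,n):
    x,y,w,h,A=st[k]
    if A>25 and 190<c[k][0]<385 and 50<c[k][1]<240: print(k,st[k],c[k].round(1))
k=l[170,284];ct=cv2.findContours((l==k).astype(np.uint8),0,1)[0][0]
b=cv2.boxPoints(cv2.minAreaRect(ct));print(b.round(1));B=ray(i,b,.032);print(B.round(4))
cx=ray(i,[c[k]],.032);pts=ray(i,ct[:,0,:],.032)[:,:2]
v=cv2.fitLine(np.array(ray(i,np.argwhere(l==k)[:,::-1],.032)[:,:2],np.float32),2,0,.001,.001).ravel();print(v,np.degrees(np.arctan2(v[1],v[0])))
d=v[:2]*-np.sign(v[0]);t=(pts-v[2:])@d;w=(pts-v[2:])@[-d[1],d[0]];print("len",t.min(),t.max(),"w",w.min(),w.max())
cv2.imwrite("pics/w1c.png",cv2.resize(a[45:255,185:390],None,fx=3.5,fy=2.8,interpolation=2) if 0 else cv2.resize(a[45:255,185:390],None,fx=2.8,fy=2.8,interpolation=2))
```

```text
[[ 0.5953 -0.1297  0.01  ]
 [ 0.546  -0.3488  0.01  ]
 [ 0.3775 -0.3147  0.01  ]
 [ 0.4221 -0.0946  0.01  ]] [np.float64(0.2247), np.float64(0.172), np.float64(0.2246), np.float64(0.1768)]
40 [279  59   8   8  40] [282.8  62.5]
48 [272  95  17  17 164] [281.4 101.9]
49 [ 271  119   24  100 1701] [281.8 167.9]
51 [207 144  10   9  74] [211.5 147.9]
53 [343 148  40  54 992] [361.4 175.5]
[[269.1 217.7]
 [274.6 118.9]
 [294.6 120. ]
 [289.1 218.8]]
[[ 0.4034 -0.2418  0.032 ]
 [ 0.521  -0.1673  0.032 ]
 [ 0.5347 -0.1899  0.032 ]
 [ 0.4184 -0.267   0.032 ]]
[ 0.84090984  0.5411752   0.47270235 -0.21419044] 32.763676
len -0.065921367979144 0.07349271738256352 w -0.013362567089187372 0.013325596608596578
```

View pics/w1c.png

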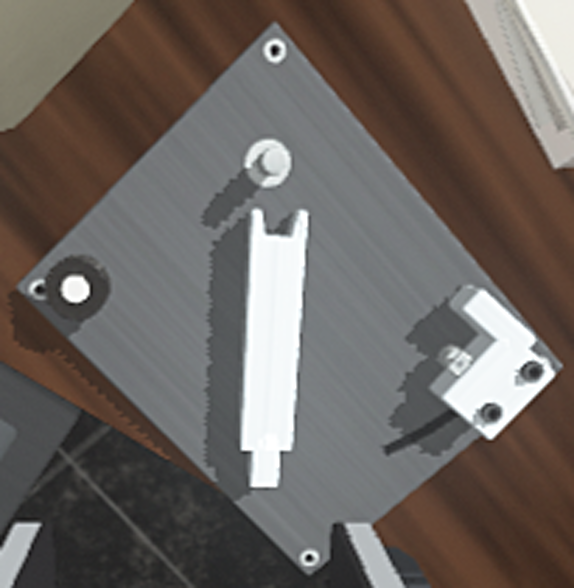

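Crop: post top at (274,160), plate corners (275,22),(562,365),(311,575),(17,290), roller about (457,360); stop arm's corner near (462,290).

```bash
cat >> h.py <<'E'
def cr(u): return np.array(u,float)/2.8+[185,45]-.5
E
python3 - <<'E'
from h import *
import json
i=json.load(open("w1.json"));i={k:np.array(v) for k,v in i.items()}
C=ray(i,cr([(275,22),(562,365),(311,575),(17,290)]),.01)[:,:2]
Q=np.array([(-115,90),(115,90),(115,-90),(-115,-90)])/1000
U,s,V=np.linalg.svd((Q).T@(C-C.mean(0)));Rm=(U@np.diag([1,np.linalg.det(U@V)])@V).T
o=C.mean(0);print("plate o",o,"yaw",np.degrees(np.arctan2(Rm[1,0],Rm[0,0])),"res mm",((C-o-Q@Rm.T)*1000).round(1))
P=lambda w:(Rm.T@(np.array(w)-o))
post=ray(i,cr([(274,160)]),.042)[0,:2];print("post",post,"pred",o+Rm@[-.07,.045],P(post))
bc=np.array([.4695,-.2162]);d=np.array([-.841,-.541])
print("fork",bc-.064*d,P(bc-.064*d),"tongue",P(bc+.06*d))
print("roller plate",P(ray(i,cr([(457,360)]),.03)[0,:2]),"stop corners",[P(x[:2]) for x in ray(i,cr([(462,290),(478,285),(510,330),(440,388)]),.034)])
g=bc+.012*d;print("grip",g)
s,p,r=tool();go((g[0],g[1],.06),32.8);go((g[0],g[1],.013))
E
```

```text
plate o [ 0.48537747 -0.22180797] yaw -101.63312238199235 res mm [[-1.  -1.6]
 [-1.2  2.2]
 [ 1.8  1.3]
 [ 0.4 -1.9]]
post [ 0.54325812 -0.16248164] pred [ 0.54356821 -0.16231984] [-0.069779    0.04472891]
fork [ 0.523324 -0.181576] [-0.04705726  0.02905453] tongue [ 0.03967702 -0.05956026]
roller plate [0.06435197 0.04801889] stop corners [array([0.03732444, 0.07073892]), array([0.04078258, 0.07775136]), array([0.06895008, 0.07552922]), array([0.0680775 , 0.03258548])]
grip [ 0.459408 -0.222692]
delta [-0.0649  0.1569  0.791 ]
dr [ 0.0001 -0.0002  0.0082]
delta [-0.065   0.1569  0.979 ]
```

arm_command:
  delta_pos:
    - [-0.065,0.157,0.15]
    - [-0.065,0.157,0.3]
    - [-0.065,0.157,0.48]
    - [-0.065,0.157,0.65]
    - [-0.065,0.157,0.8]
  dr:
    - [0,0,0.008]
    - [0,0,0.008]
    - [0,0,0.008]
    - [0,0,0.008]
    - [0,0,0.008]
  claw: [-0.3,-0.3,-0.3,-0.3,-0.3]

```text
time: 3.15
tool_pos: [0.4586, -0.2229, 0.0554]
eef_rot: [-0.0, 0.959, 0.282, -0.0]
force: [0.9, 0.4, 0.8]
opening: 0.651
grasp_force: 0.0
```

arm_command:
  delta_pos:
    - [0,0,0]
    - [0,0,0]
    - [0,0,0]
    - [0,0,0]
    - [0,0,0]
  dr:
    - [0,0,0]
    - [0,0,0]
    - [0,0,0]
    - [0,0,0]
    - [0,0,0]
  claw: [-0.3,-0.3,-0.3,-0.3,-0.3]

```text
time: 3.65
tool_pos: [0.4598, -0.2235, 0.0588]
eef_rot: [0.0, 0.959, 0.282, 0.001]
force: [0.2, -0.0, 0.5]
opening: 0.649
grasp_force: 0.0
```

Run:
```python
from h import *
import json
s,p,r=tool();print(p,s["joints"].round(2),s["opening"],s["force"])
go((.4594,-.2227,.013),32.8)
i=cams.camera_info("wrist");a=cams.snapshot("wrist");cv2.imwrite("pics/w2.png",a[...,::-1])
json.dump({k:np.array(v).tolist() for k,v in i.items()},open("w2.json","w"))
```

```text
[ 0.45983464 -0.22346272  0.05883181] [-0.46  0.32  0.96  2.03 -0.33  0.95 -0.33] 0.6492391748343865 [ 0.21451318 -0.01968489  0.4643298 ]
delta [-0.0003 -0.0037  0.1833]
dr [ 0.0004 -0.0008 -0.0002]
```

View pics/w2.png

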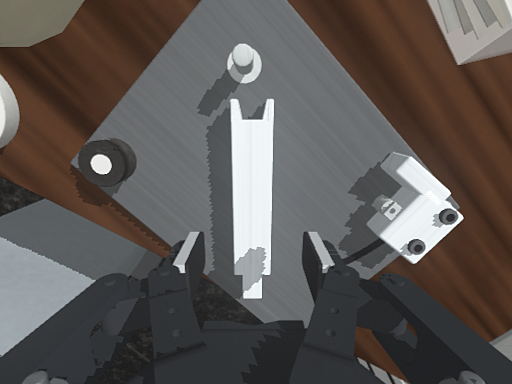

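Near view: bar centred between the fingers, fork slot bottom at (253,121), mouth at row 99, post top (242,51), roller (391,208).

Run:
```python
from h import *
import json
i=json.load(open("w2.json"));i={k:np.array(v) for k,v in i.items()}
a=cv2.imread("pics/w2.png");g=cv2.cvtColor(a,cv2.COLOR_BGR2GRAY)
for r in (135,160,200,225):
    c=np.where(g[r,215:290]>190)[0]+215;w=ray(i,[(c.min()-.5,r),(c.max()+.5,r)],.032);print(r,c.min(),c.max(),w.mean(0)[:2].round(4),np.linalg.norm(w[0]-w[1]).round(4))
m=g[30:80,220:270]>200;ys,xs=np.where(m);print("bright post",xs.mean()+220,ys.mean()+30,xs.min()+220,xs.max()+220,ys.min()+30,ys.max()+30)
post=ray(i,[(242,51)],.042)[0];print(post)
print("slot bottom",ray(i,[(253,121)],.032)[0],"mouth",ray(i,[(253,99)],.032)[0],"tongue end",ray(i,[(252.5,298)],.032)[0])
print("roller",ray(i,[(391,208)],.032)[0])
```

```text
135 232 272 [ 0.5098 -0.1906] 0.0251
160 232 272 [ 0.4969 -0.199 ] 0.0258
200 233 271 [ 0.4746 -0.2133] 0.0256
225 234 270 [ 0.4597 -0.2228] 0.025
bright post 246.1107325383305 59.51959114139693 228 260 44 79
[ 0.5443747  -0.16210541  0.042     ]
slot bottom [ 0.51714926 -0.18662707  0.032     ] mouth [ 0.52771839 -0.17981277  0.032     ] tongue end [ 0.41115727 -0.25452611  0.032     ]
roller [ 0.5198998  -0.29379168  0.032     ]
```

arm_command:
  delta_pos:
    - [0,-0.004,0.04]
    - [0,-0.004,0.08]
    - [0,-0.004,0.12]
    - [0,-0.004,0.16]
    - [0,-0.004,0.18]
  dr:
    - [0,0,0]
    - [0,0,0]
    - [0,0,0]
    - [0,0,0]
    - [0,0,0]
  claw: [-0.3,-0.3,-0.3,-0.3,-0.3]

```text
time: 4.2
tool_pos: [0.4574, -0.2226, 0.0109]
eef_rot: [-0.0, 0.959, 0.282, -0.001]
force: [-0.5, 0.7, 0.4]
opening: 0.648
grasp_force: 0.0
```

arm_command:
  delta_pos:
    - [0,0,0]
    - [0,0,0]
    - [0,0,0]
    - [0,0,0]
    - [0,0,0]
  dr:
    - [0,0,0]
    - [0,0,0]
    - [0,0,0]
    - [0,0,0]
    - [0,0,0]
  claw: [0,0.2,0.5,0.6,0.7]
  grip_force: 20

```text
time: 4.7
tool_pos: [0.4586, -0.223, 0.0128]
eef_rot: [0.0, 0.959, 0.282, 0.0]
force: [0.3, -1.9, 1.6]
opening: 0.303
grasp_force: 23.6
```

arm_command:
  delta_pos:
    - [0.008,-0.006,0]
    - [0.016,-0.012,0]
    - [0.024,-0.018,0]
    - [0.032,-0.023,0]
    - [0.036,-0.023,0]
  dr:
    - [0,0,0]
    - [0,0,0]
    - [0,0,0]
    - [0,0,0]
    - [0,0,0]
  claw: [0.7,0.7,0.7,0.7,0.7]

```text
time: 5.2
tool_pos: [0.462, -0.2138, 0.0128]
eef_rot: [0.0, 0.96, 0.281, -0.001]
force: [-7.9, -5.3, 10.0]
opening: 0.301
grasp_force: 24.8
```

Run:
```python
from h import *
import json
s,p,r=tool();print(p,s["force"],s["grasp_force"])
i=cams.camera_info("wrist");a=cams.snapshot("wrist");cv2.imwrite("pics/w3.png",a[...,::-1])
json.dump({k:np.array(v).tolist() for k,v in i.items()},open("w3.json","w"))
cv2.imwrite("pics/w3c.png",cv2.resize(a[0:200,170:420,::-1],None,fx=3,fy=3,interpolation=2))
```

```text
[ 0.46202506 -0.21381718  0.01275446] [-7.87946568 -5.34522626  9.97480663] 24.789007902145386
```

View pics/w3c.png

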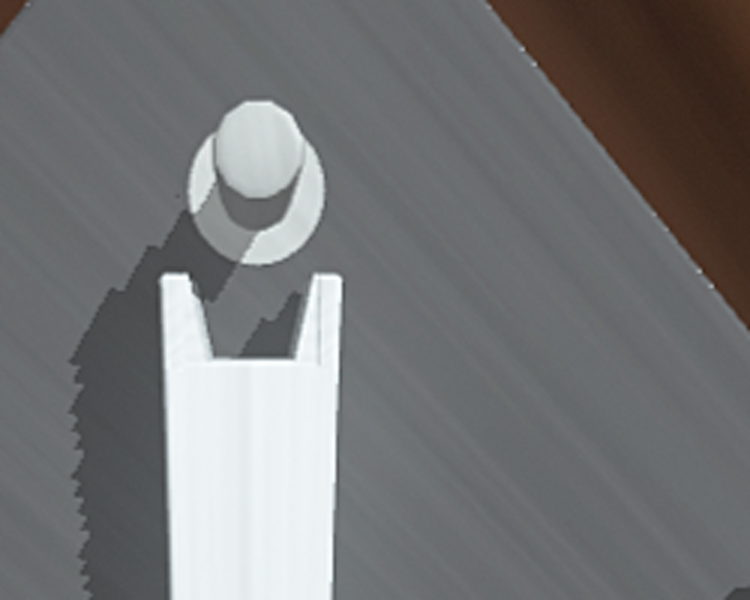

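Crop: post top centre (259,149), fork mouth 162–342 at row 274, slot bottom row 358: nearly in line (about 1 mm).

Run:
```python
from h import *
import json
i=json.load(open("w3.json"));i={k:np.array(v) for k,v in i.items()}
f=lambda u:np.array(u)/3+[170-.33,-.33]
s,p,r=tool()
P=ray(i,f([(259,149)]),.042)[0];B=ray(i,f([(254,358)]),.032)[0];M=ray(i,f([(252,274)]),.032)[0]
print(P,B,M,"tool: post-slot",r.inv().apply(P-B),"post-mouth",r.inv().apply(P-M),p,s["force"])
```

```text
[ 0.54305465 -0.16313841  0.042     ] [ 0.5213788  -0.17643442  0.032     ] [ 0.53088527 -0.16996493  0.032     ] tool: post-slot [ 0.02541175  0.00052376 -0.0100297 ] post-mouth [ 0.01391689  0.00083258 -0.01001608] [ 0.46208792 -0.21382952  0.01278443] [-5.14026725 -4.80415268  8.0305864 ]
```

arm_command:
  delta_pos:
    - [0,0.002,-0.004]
    - [0.006,0.003,-0.006]
    - [0.012,0.003,-0.006]
    - [0.018,0.003,-0.006]
    - [0.024,0.003,-0.006]
  dr:
    - [0,0,0]
    - [0,0,0]
    - [0,0,0]
    - [0,0,0]
    - [0,0,0]
  claw: [0.7,0.7,0.7,0.7,0.7]

```text
time: 5.75
tool_pos: [0.4683, -0.2099, 0.0138]
eef_rot: [-0.0, 0.959, 0.282, -0.0]
force: [1.0, -0.5, -3.1]
opening: 0.302
grasp_force: 23.1
```

arm_command:
  delta_pos:
    - [0.008,0,0]
    - [0.016,0,0]
    - [0.024,0,0]
    - [0.032,0,0]
    - [0.036,0,0]
  dr:
    - [0,0,0]
    - [0,0,0]
    - [0,0,0]
    - [0,0,0]
    - [0,0,0]
  claw: [0.7,0.7,0.7,0.7,0.7]

```text
time: 6.25
tool_pos: [0.4759, -0.2053, 0.0139]
eef_rot: [0.0, 0.959, 0.282, 0.0]
force: [0.0, 0.3, -2.6]
opening: 0.299
grasp_force: 23.1
```

arm_command:
  delta_pos:
    - [0.002,0,0]
    - [0.004,0,0]
    - [0.006,0,0]
    - [0.008,0,0]
    - [0.008,0,0]
  dr:
    - [0,0,0]
    - [0,0,0]
    - [0,0,0]
    - [0,0,0]
    - [0,0,0]
  claw: [0.7,0.7,0.7,0.7,0.7]

```text
time: 6.75
tool_pos: [0.4774, -0.2044, 0.0139]
eef_rot: [0.0, 0.959, 0.282, 0.0]
force: [0.2, -0.2, -3.1]
opening: 0.301
grasp_force: 23.1
```

arm_command:
  delta_pos:
    - [0.002,0,0]
    - [0.004,0,0]
    - [0.006,0,0]
    - [0.006,0,0]
    - [0.006,0,0]
  dr:
    - [0,0,0]
    - [0,0,0]
    - [0,0,0]
    - [0,0,0]
    - [0,0,0]
  claw: [0.7,0.7,0.7,0.7,0.7]

```text
time: 7.25
tool_pos: [0.4786, -0.2036, 0.0139]
eef_rot: [0.0, 0.959, 0.282, -0.0]
force: [-0.0, 0.8, -2.5]
opening: 0.3
grasp_force: 23.1
```

arm_command:
  delta_pos:
    - [0.002,0,0]
    - [0.004,0,0]
    - [0.004,0,0]
    - [0.004,0,0]
    - [0.004,0,0]
  dr:
    - [0,0,0]
    - [0,0,0]
    - [0,0,0]
    - [0,0,0]
    - [0,0,0]
  claw: [0.7,0.7,0.7,0.7,0.7]

```text
time: 7.75
tool_pos: [0.479, -0.2033, 0.0138]
eef_rot: [-0.0, 0.96, 0.282, -0.0]
force: [-2.8, -2.5, -2.1]
opening: 0.301
grasp_force: 23.2
```

arm_command:
  delta_pos:
    - [0.0003,0.0127,0]
    - [0.0011,0.0254,0]
    - [0.0024,0.038,0]
    - [0.0042,0.0505,0]
    - [0.0066,0.063,0]
  dr:
    - [0,0,-0.0133]
    - [0,0,-0.0267]
    - [0,0,-0.04]
    - [0,0,-0.0533]
    - [0,0,-0.0667]
  claw: [0.7,0.7,0.7,0.7,0.7]

```text
time: 8.25
tool_pos: [0.4885, -0.2154, 0.0136]
eef_rot: [-0.001, 0.924, 0.381, -0.001]
force: [-4.2, -1.0, -2.2]
opening: 0.301
grasp_force: 23.2
```

```bash
cat >> h.py <<'E'
def rep(C=(.543,-.1626)):
    s,p,r=tool();x=r.as_matrix()[:,0];d=np.r_[C,0]-np.r_[p[:2],0]
    print(p.round(4),"yaw",np.degrees(np.arctan2(x[1],x[0])).round(2),"post in tool mm",(r.inv().apply(d)*1000).round(2),"F tool",r.inv().apply(s["force"]).round(1),"T",np.round(s["wrist_torque"],2),"j",s["joints"].round(2))
E
python3 -c "
from h import *
rep()"
```

```text
[ 0.4885 -0.2154  0.0136] yaw 44.85 post in tool mm [ 7.588e+01  1.030e+00 -7.000e-02] F tool [-3.7 -2.3  2.2] T [-0.24  1.01  0.19] j [-0.36  0.43  0.82  2.   -0.41  0.88 -0.1 ]
```

arm_command:
  delta_pos:
    - [0.0003,0.0127,0]
    - [0.0011,0.0254,0]
    - [0.0024,0.038,0]
    - [0.0042,0.0505,0]
    - [0.0066,0.063,0]
  dr:
    - [0,0,-0.0133]
    - [0,0,-0.0267]
    - [0,0,-0.04]
    - [0,0,-0.0533]
    - [0,0,-0.0667]
  claw: [0.7,0.7,0.7,0.7,0.7]

```text
time: 8.75
tool_pos: [0.5006, -0.2256, 0.0135]
eef_rot: [-0.001, 0.879, 0.476, -0.001]
force: [-4.0, -1.1, -3.0]
opening: 0.3
grasp_force: 23.1
```

```bash
python3 -c "
from h import *
rep()"
```

```text
[ 0.5006 -0.2256  0.0135] yaw 56.84 post in tool mm [75.95  1.02 -0.08] F tool [-3.1 -2.8  3. ] T [-0.44  0.99  0.26] j [-0.29  0.44  0.76  1.96 -0.39  0.89  0.1 ]
```

arm_command:
  delta_pos:
    - [0.0003,0.0127,0]
    - [0.0011,0.0254,0]
    - [0.0024,0.038,0]
    - [0.0042,0.0505,0]
    - [0.0066,0.063,0]
  dr:
    - [0,0,-0.0133]
    - [0,0,-0.0267]
    - [0,0,-0.04]
    - [0,0,-0.0533]
    - [0,0,-0.0667]
  claw: [0.7,0.7,0.7,0.7,0.7]

```text
time: 9.25
tool_pos: [0.5148, -0.2332, 0.0135]
eef_rot: [-0.0, 0.825, 0.565, -0.001]
force: [-5.1, -3.4, -3.3]
opening: 0.303
grasp_force: 23.1
```

```bash
python3 -c "
from h import *
rep()
a=cams.snapshot('wrist');cv2.imwrite('pics/w4.png',a[...,::-1])"
```

```text
[ 0.5148 -0.2332  0.0135] yaw 68.84 post in tool mm [76.04  0.76 -0.08] F tool [-5.  -3.5  3.3] T [-0.63  0.86  0.21] j [-0.23  0.46  0.7   1.92 -0.37  0.9   0.29]
```

View pics/w4.png

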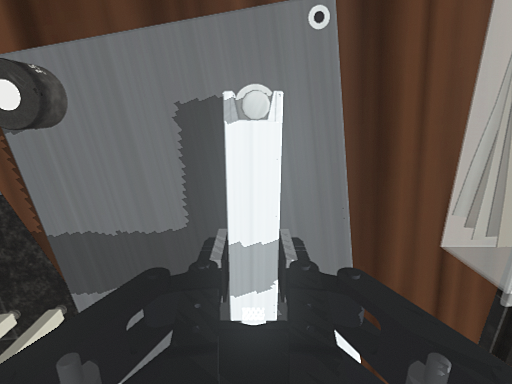

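The fork encloses the post (post top at (256,102)), still seated.

arm_command:
  delta_pos:
    - [0.0001,0.0064,0]
    - [0.0003,0.0127,0]
    - [0.0006,0.0191,0]
    - [0.0011,0.0254,0]
    - [0.0017,0.0318,0]
  dr:
    - [0,0,-0.0067]
    - [0,0,-0.0133]
    - [0,0,-0.02]
    - [0,0,-0.0267]
    - [0,0,-0.0333]
  claw: [0.7,0.7,0.7,0.7,0.7]

```text
time: 9.8
tool_pos: [0.5224, -0.2357, 0.0136]
eef_rot: [-0.0, 0.795, 0.607, -0.001]
force: [-6.2, -2.9, -2.9]
opening: 0.302
grasp_force: 23.1
```

```bash
python3 -c "
from h import *
rep()"
```

```text
[ 0.5224 -0.2357  0.0136] yaw 74.74 post in tool mm [ 7.6e+01  6.7e-01 -7.0e-02] F tool [-4.5 -5.2  2.9] T [-0.73  1.42  0.11] j [-0.21  0.47  0.68  1.9  -0.37  0.9   0.38]
```

Now 0.6° per row.

arm_command:
  delta_pos:
    - [0,0.0032,0]
    - [0.0001,0.0064,0]
    - [0.0002,0.0095,0]
    - [0.0003,0.0127,0]
    - [0.0004,0.0159,0]
  dr:
    - [0,0,-0.0033]
    - [0,0,-0.0067]
    - [0,0,-0.01]
    - [0,0,-0.0133]
    - [0,0,-0.0167]
  claw: [0.7,0.7,0.7,0.7,0.7]

```text
time: 10.3
tool_pos: [0.526, -0.2366, 0.0136]
eef_rot: [-0.0, 0.779, 0.627, -0.001]
force: [-5.4, -3.0, -2.8]
opening: 0.299
grasp_force: 23.1
```

```bash
python3 -c "
from h import *
rep()"
```

```text
[ 0.526  -0.2366  0.0136] yaw 77.71 post in tool mm [ 7.595e+01  8.800e-01 -5.000e-02] F tool [-4.1 -4.6  2.8] T [-0.78  1.17  0.22] j [-0.19  0.47  0.66  1.89 -0.36  0.91  0.43]
```

arm_command:
  delta_pos:
    - [0,0.0032,0]
    - [0.0001,0.0064,0]
    - [0.0002,0.0095,0]
    - [0.0003,0.0127,0]
    - [0.0004,0.0159,0]
  dr:
    - [0,0,-0.0033]
    - [0,0,-0.0067]
    - [0,0,-0.01]
    - [0,0,-0.0133]
    - [0,0,-0.0167]
  claw: [0.7,0.7,0.7,0.7,0.7]

```text
time: 10.8
tool_pos: [0.5297, -0.2374, 0.0136]
eef_rot: [-0.001, 0.762, 0.648, -0.001]
force: [-5.5, -3.1, -1.5]
opening: 0.298
grasp_force: 23.3
```

```bash
python3 -c "
from h import *
rep()"
```

```text
[ 0.5297 -0.2374  0.0136] yaw 80.73 post in tool mm [ 7.596e+01  1.090e+00 -5.000e-02] F tool [-4.  -4.9  1.6] T [-0.74  1.45  0.37] j [-0.18  0.47  0.65  1.88 -0.36  0.91  0.47]
```

arm_command:
  delta_pos:
    - [0,0.0021,0]
    - [0,0.0042,0]
    - [0,0.0064,0]
    - [0.0001,0.0085,0]
    - [0.0002,0.0106,0]
  dr:
    - [0,0,-0.0022]
    - [0,0,-0.0044]
    - [0,0,-0.0067]
    - [0,0,-0.0089]
    - [0,0,-0.0111]
  claw: [0.7,0.7,0.7,0.7,0.7]

```text
time: 11.3
tool_pos: [0.5321, -0.2378, 0.0136]
eef_rot: [-0.001, 0.751, 0.661, -0.001]
force: [-7.1, -3.3, -1.0]
opening: 0.3
grasp_force: 23.4
```

```bash
python3 -c "
from h import *
rep()
a=cams.snapshot('top');cv2.imwrite('pics/t5.png',cv2.resize(a[140:265,230:370,::-1],None,fx=4,fy=4,interpolation=2))"
```

```text
[ 0.5321 -0.2378  0.0136] yaw 82.72 post in tool mm [ 7.596e+01  1.260e+00 -4.000e-02] F tool [-4.2 -6.6  1.1] T [-0.72  1.58  0.38] j [-0.17  0.48  0.64  1.87 -0.35  0.91  0.51]
```

View pics/t5.png

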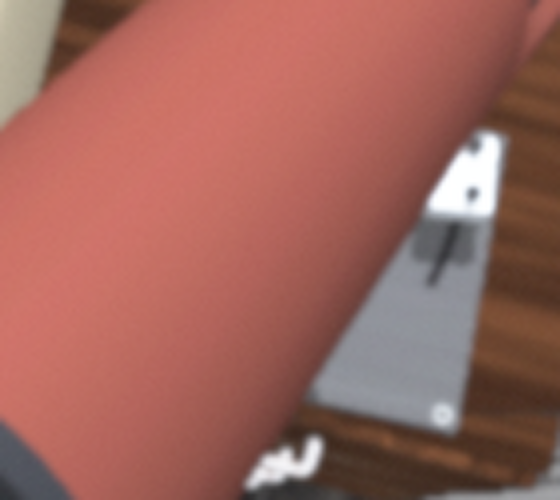

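Arm hides the bar in the top view (only the carriage at about (480,175) shows); carrying on by feel.

arm_command:
  delta_pos:
    - [0,0.0016,0]
    - [0,0.0032,0]
    - [0,0.0048,0]
    - [0,0.0064,0]
    - [0.0001,0.008,0]
  dr:
    - [0,0,-0.0017]
    - [0,0,-0.0033]
    - [0,0,-0.005]
    - [0,0,-0.0067]
    - [0,0,-0.0083]
  claw: [0.7,0.7,0.7,0.7,0.7]

```text
time: 11.85
tool_pos: [0.5349, -0.2381, 0.0137]
eef_rot: [-0.0, 0.742, 0.671, -0.001]
force: [-3.0, -4.4, -4.9]
opening: 0.299
grasp_force: 23.3
```

```bash
python3 -c "
from h import *
rep()"
```

```text
[ 0.5349 -0.2381  0.0137] yaw 84.25 post in tool mm [75.94  0.54 -0.08] F tool [-4.7 -2.5  4.9] T [-0.99  0.59  0.62] j [-0.17  0.48  0.63  1.87 -0.35  0.91  0.53]
```

arm_command:
  delta_pos:
    - [0,0.0011,0]
    - [0,0.0022,0]
    - [0,0.0033,0]
    - [0,0.0044,0]
    - [0,0.0053,0]
  dr:
    - [0,0,-0.0011]
    - [0,0,-0.0022]
    - [0,0,-0.0033]
    - [0,0,-0.0044]
    - [0,0,-0.0055]
  claw: [0.7,0.7,0.7,0.7,0.7]

```text
time: 12.35
tool_pos: [0.5359, -0.2381, 0.0137]
eef_rot: [-0.001, 0.737, 0.676, -0.001]
force: [-6.5, -2.9, -0.6]
opening: 0.298
grasp_force: 23.6
```

```bash
python3 -c "
from h import *
rep()"
```

```text
[ 0.5359 -0.2381  0.0137] yaw 85.12 post in tool mm [ 7.584e+01  6.600e-01 -1.000e-02] F tool [-3.4 -6.3  0.6] T [-0.6   1.32 -0.54] j [-0.17  0.48  0.63  1.86 -0.35  0.91  0.54]
```

arm_command:
  delta_pos:
    - [0,0.0011,0]
    - [0,0.0022,0]
    - [0,0.0032,0]
    - [0,0.0032,0]
    - [0,0.0032,0]
  dr:
    - [0,0,-0.0011]
    - [0,0,-0.0022]
    - [0,0,-0.0033]
    - [0,0,-0.0033]
    - [0,0,-0.0033]
  claw: [0.7,0.7,0.7,0.7,0.7]

```text
time: 12.85
tool_pos: [0.5359, -0.238, 0.0137]
eef_rot: [-0.001, 0.733, 0.68, -0.001]
force: [-8.9, -2.7, 3.0]
opening: 0.296
grasp_force: 25.9
```

```bash
python3 -c "
from h import *
rep()"
```

```text
[ 0.5359 -0.238   0.0137] yaw 85.66 post in tool mm [7.574e+01 1.380e+00 5.000e-02] F tool [-3.4 -8.7 -2.9] T [-0.3   1.89 -0.71] j [-0.16  0.48  0.63  1.86 -0.35  0.91  0.55]
```

Stop is felt (position stalls, force and moment rise at 85.3°, matching the carriage seen in the image). Relax slightly and open.

arm_command:
  delta_pos:
    - [-0.001,-0.002,0]
    - [-0.002,-0.003,0]
    - [-0.002,-0.004,0]
    - [-0.002,-0.004,0]
    - [-0.002,-0.004,0]
  dr:
    - [0,0,0.001]
    - [0,0,0.003]
    - [0,0,0.004]
    - [0,0,0.004]
    - [0,0,0.004]
  claw: [0.7,0.7,0.7,0.7,0.7]

```text
time: 13.35
tool_pos: [0.5359, -0.2381, 0.0138]
eef_rot: [-0.001, 0.737, 0.676, -0.0]
force: [-5.1, -1.5, -0.7]
opening: 0.298
grasp_force: 23.4
```

arm_command:
  delta_pos:
    - [0,0,0]
    - [0,0,0]
    - [0,0,0]
    - [0,0,0]
    - [0,0,0]
  dr:
    - [0,0,0]
    - [0,0,0]
    - [0,0,0]
    - [0,0,0]
    - [0,0,0]
  claw: [0.35,0.25,0.1,0,-0.1]

```text
time: 13.85
tool_pos: [0.5372, -0.2379, 0.0141]
eef_rot: [0.0, 0.736, 0.676, 0.0]
force: [-0.2, -0.9, -0.5]
opening: 0.548
grasp_force: 0.0
```

arm_command:
  delta_pos:
    - [0,0,-0.1]
    - [0,0,-0.25]
    - [0,0,-0.45]
    - [0,0,-0.6]
    - [-0.1,0,-0.7]
  dr:
    - [0,0,0]
    - [0,0,0]
    - [0,0,0]
    - [0,0,0]
    - [0,0,0]
  claw: [-0.1,-0.1,-0.1,-0.1,-0.1]

```text
time: 14.35
tool_pos: [0.5368, -0.2603, 0.192]
eef_rot: [0.001, 0.735, 0.678, 0.002]
force: [0.9, 0.0, -0.1]
opening: 0.549
grasp_force: 0.0
```

```bash
python3 -c "
from h import *
import json
rep()
i=cams.camera_info('wrist');json.dump({k:np.array(v).tolist() for k,v in i.items()},open('w6.json','w'))
a=cams.snapshot('wrist');cv2.imwrite('pics/w6.png',a[...,::-1])"
```

```text
[ 0.5368 -0.2603  0.192 ] yaw 85.4 post in tool mm [97.85 -1.62  0.15] F tool [0.1 0.9 0.1] T [-0.   -0.04  0.01] j [-0.22  0.29  0.73  1.69 -0.21  1.24  0.47]
```

View pics/w6.png

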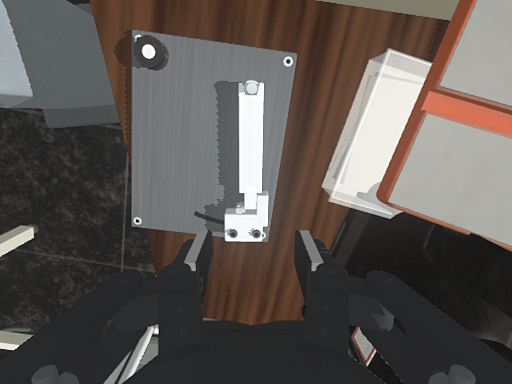

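Bar lies from post (251,87) to stop with the tongue at (249,200) beside the stop arm, roller at (240,209) behind it. One zoom for the fit.

```bash
python3 -c "
from h import *
a=cv2.imread('pics/w6.png')
u=cv2.resize(a[170:250,210:280],None,fx=6,fy=6,interpolation=2)[:480];v=cv2.resize(a[70:120,225:280],None,fx=6,fy=6,interpolation=2);v=cv2.copyMakeBorder(v,0,480-v.shape[0],0,0,0)
cv2.imwrite('pics/w6c.png',np.hstack([u,v]))"
```

```text
(no output)
```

View pics/w6c.png

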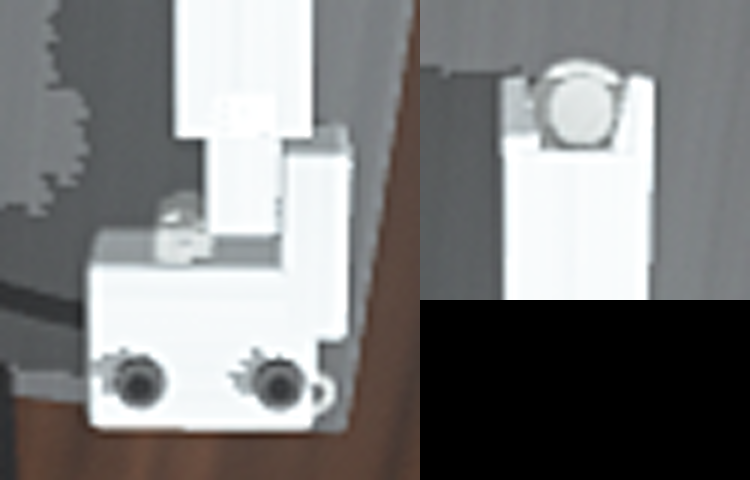

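The zoom shows the tongue against the stop arm at column 283, the roller at (182,225) sprung out behind its -y corner, and the post at the bottom of the fork slot. Handing in.

```bash
python3 -c "
from bench import job_done
print(job_done())"
```

```text
the job is handed in; nothing more can be done
None
```

The bar is home on the post, swung past the roller and resting against the stop (about 0.12 rad beyond the middle setting), and released. I handed the job in at about 14.5 s; no verdict was returned, so this rests on the final wrist picture and the forces felt.

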